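Switch on the blue component tester

ROBOT

A 6-joint arm with a two-finger parallel gripper is mounted at the origin on the work surface. World frame = base frame: x ahead of the robot, y to its left, z up, the work surface at z = 0. Lengths are in m, angles in rad, forces in N, time in s.
With the tool pointing down it reaches from about 0.2 to 0.875 m from the base axis. Payload 3.4 kg.
Tool frame: the origin (TCP) lies on the centre line of the jaws, within the pads' length; the fingertips stand 11 mm ahead of it and the grasp point (between the pads) lies 8 mm behind it; z points along the fingers, y is the direction in which the jaws open and shut (so a half turn about z gives the same grasp; the last joint's range is limited). The gripper opens to 94 mm and grips with 3 to 60 N. Pads are 16 mm wide; open, the fingers measure 119 mm over their backs; the gripper's body (75 mm by 177 mm) begins 78 mm behind the grasp point.
Start: joints at [-1.395, 0.276, 1.505, -0, 1.361, -0.121], TCP at [0.168, -0.55, 0.181] pointing down, gripper open.
Joint ranges: [-2.89, 2.89], [-0.75, 2.08], [0.22, 2.7], [-1.18, 4.32], [0.11, 2.71], [-2.7, 2.7]. Speed limits (rad/s): [2.57, 2.57, 3.14, 3.14, 3.14, 3.14].

INTERFACE

Orientations are given as a unit quaternion [w, x, y, z].
In Python, from workcell import get_obs, viewer, order, boxes_of, outline_of, landmark_of gives the robot as it stands.
- The arm moves only by the tool apply_moves, never from a script. Its argument "steps" is a list of rows, each a list of 7 numbers: the shift along the world's x, y, z in cm, then the turn, a rotation vector about the world's x, y, z in rad, then the closure, from 0 (fully open) to 1 (shut). In form: [[tx, ty, tz, ax, ay, az, jaw], ...]. A call has 1 to 8 rows; each row shifts and turns the commanded pose from where the row before left it; what a row does not reach is not made up. A row lasts 1/8 s, in which the tool goes at most 62.5 mm and 10.7 degrees, less where a joint would pass 70% of its speed; a pose out of reach is approached as far as the arm can. A call is refused whole if a number of a shift passes 6.25 or a number of a turn 0.188, either way. A call with a gripper value outside its range is refused whole. The fingers move at their own pace and stop on an object; "squeeze" is the grip in N (left out, the last holds). Time passes only in rows, so rows that do not move let the fingers close. It gives the time, the measured TCP pose, the force and the opening at its end, in the units of the state.
- get_obs(): the state, without advancing time (a new reading comes with each control period).
- viewer.camera(name): name is "side" or "top" or "wrist"; returns a dict with "pixels" (384x512x3 uint8, red, green, blue), "K" (3x3 intrinsics, pixels), "rvec" (rotation vector, rad) and "tvec" (3), from world to camera coordinates, as OpenCV has them. Camera axes: x right, y down, z forward; pixel columns grow to the right and rows downward; lengths in m; the calibration is good to about 2 mm. A picture is of the moment at which its call begins. There is no depth.
- order.job_done(): hands the job in, once; it reports no verdict.
Trained networks look in the newest picture that a camera, given by its name, has taken for a name from the list of things; names that differ only in an ending like _2 or _b are one class to them, and where a whole thing is asked for, a point or a joint stands for the part that bears it (a point fixed in the world has none). Each returns a list of dicts, best first, with "confidence" (0 to 1); they miss things now and then, are a little off and sometimes report something else, mostly with a low value. They report only what shows in the picture. A call takes as long as a camera call. They do not tell look-alikes from the thing itself.
- boxes_of(query, camera): "bbox" ([left, top, right, bottom] in pixels, round what is visible of it).
- outline_of(query, camera): "pixels" (384x512 bool, what is visible of it) and "bbox" ([left, top, right, bottom] in pixels, round what is visible of it).
- landmark_of(query, camera): "position" ([row, column] in pixels: a listed point, or the origin of a listed thing).
The state is a dict: "clock": time; "joint_pos": joint angles; "qvel": joint speeds; "effort": joint torques, N m; "eef_pos": TCP position; "orientation": TCP orientation; "ft_force": force on the tool from outside, world axes, zero at the start; "ft_torque": the same for the moment, N m; "width": finger opening in m.
Only numpy, scipy, OpenCV 4.12 (cv2) and the standard library are available. Lean on these libraries where they do the work, as an engineer would, in place of code of your own. Each camera call takes 0.05 s, during which the arm holds its last target. There are 200 camera calls.

TASK

Switch on the blue component tester on the bench: push the small white ridge of its slide switch over the click, away from the narrow red mark and towards the wide green mark, until it sits fully home at the green end. Leave the yellow tester switched off and the purple parts tray where it stands.

Things in the scene. Friction and masses are not known exactly. Their poses are not given: they have to be found in the camera images.
- blue_switch (a joint): slide switch of the blue tester, in m: 0 = off (red end), 0.016 = on (green end), end stops at both. A click in the middle (0.008): the switch is pulled to the nearer end with up to about 4 N, most at the ends and falling to zero at the middle, so past the middle it snaps on by itself.
- blue_ridge (a point): Top centre of the blue tester's switch ridge, moving with it: white bar, 10 mm thick along the slide, 28 wide, 10 tall, on a flush dark plate. x = sliding direction off to on (to green mark); y across; z up. Tester: blue box 130 (x) x 80 (y), fixed to the bench, flat top 32 up (10 below this point). When off, box reaches 30 mm behind, 100 ahead; details ahead stand under 4 mm high.
- yellow_ridge (a point): Top centre of the switch ridge of the yellow tester, which is the same as the blue one but for its colour (same sizes and axes), also fixed to the bench and switched off; leave it off.
- tray_center (a point): centre (half-way up) of the loose open purple tray of black chips, 90 x 120 x 30 mm high, standing on the bench; to be left alone.
Things that resemble listed ones, but are neither listed nor needed, are in the scene too. There is more than one size of the part that bears blue_switch; the job needs the larger.

How it is judged:
At the end, for the whole second after the job is handed in: The blue tester's switch rests at its on end (0.013 m or more of its 0.016 m travel), the yellow tester's switch is within 4 mm of its off position, and the tray is within 20 mm of where it stood (value of joint blue_switch above 0.013 m and distance of yellow_ridge from where it was at the start of the episode below 0.004 m and distance of tray_center from where it was at the start of the episode below 0.02 m); the robot touches nothing.
It fails at once if the yellow tester's switch is pushed past its click (distance of yellow_ridge from where it was at the start of the episode above 0.009 m).
It fails at once if the parts tray is pushed 20 mm or more away (distance of tray_center from where it was at the start of the episode above 0.02 m).
It also fails if it takes over 29 s, if anything falls off the work surface, if the arm or the gripper's body presses on something with over 40 N, if the wrist force passes 120 N, or if a joint passes its speed limit or range.

## Working session

There is one attempt and no reset: what is moved stays moved. The work goes in short steps, Python scripts to look and compute and a tool call to move; the robot and the scene stay as the last step left them, time stands still between calls to the robot, and variables do not carry over. Pictures are saved under pics/ and viewed, about 8 in all and at most 12, crops included, and the job is handed in when it is done.

Besides the shell and the picture viewer there is one more tool, called after ">>>" as name([rows], argument=value, ...), one row to a line, values as JSON. apply_moves: Moves the arm, as the interface text tells. Its arguments: {"type":"object","properties":{"steps":{"type":"array"},"squeeze":{"type":"number"}},"required":["steps"]}

```bash
mkdir -p pics
cat > h.py <<'E'
import numpy as np, cv2
from workcell import get_obs, viewer, order, boxes_of, outline_of, landmark_of
def ray(c,row,col):
    R=cv2.Rodrigues(np.array(c["rvec"],float))[0]; o=-R.T@np.array(c["tvec"],float)
    d=R.T@np.linalg.inv(np.array(c["K"]))@np.array([col,row,1.]); return o,d
def at(c,row,col,z):
    o,d=ray(c,row,col); return o+d*(z-o[2])/d[2]
def save(c,n): cv2.imwrite("pics/"+n,cv2.cvtColor(np.array(c["pixels"]),cv2.COLOR_RGB2BGR))
E
python3 - <<'E'
from h import *
for n in ("top","side"):
    c=viewer.camera(n); save(c,n+"0.png")
    for q,z in (("blue_ridge",.042),("yellow_ridge",.042),("tray_center",.015)):
        for l in landmark_of(q,n)[:5]:
            print(n,q,round(l["confidence"],2),np.round(l["position"],1),at(c,*l["position"],z).round(3))
    for l in boxes_of("blue_switch",n)[:5]: print(n,"box",round(l["confidence"],2),np.round(l["bbox"]))
print(get_obs())
E
```

```text
top blue_ridge 0.61 [235.8 220.8] [0.538 0.057 0.042]
top blue_ridge 0.48 [246.9 149.4] [0.517 0.218 0.042]
top yellow_ridge 0.55 [242.2 351.6] [ 0.516 -0.238  0.042]
top tray_center 0.76 [150.1 235.7] [0.738 0.02  0.015]
top box 0.46 [213. 233. 225. 246.]
side blue_ridge 0.6 [180.1 221.9] [0.541 0.055 0.042]
side blue_ridge 0.43 [150.  209.5] [0.513 0.194 0.042]
side yellow_ridge 0.71 [268.3 212.1] [ 0.522 -0.225  0.042]
side tray_center 0.71 [194.4 315.5] [0.743 0.029 0.015]
side box 0.44 [216. 178. 228. 186.]
side box 0.42 [208. 144. 221. 156.]
{'clock': 0.5, 'joint_pos': array([-1.39502361e+00,  2.75908613e-01,  1.50496320e+00, -6.51841788e-06,
        1.36071651e+00, -1.20989728e-01]), 'qvel': array([ 0.00065922, -0.00109808, -0.00081437,  0.00133825, -0.00056244,
        0.00120693]), 'effort': array([-1.56606573e-03, -4.04086375e+01, -2.37291420e+01,  7.02341180e-02,
        2.59908411e-02, -1.68378591e-05]), 'eef_pos': array([ 0.16814193, -0.54986186,  0.18126286]), 'orientation': array([ 2.25477017e-06,  9.89011589e-01,  1.47838007e-01, -3.12697354e-06]), 'ft_force': array([ 0.11328009, -0.1834117 , -0.39700326]), 'ft_torque': array([ 0.00384102, -0.02475821,  0.03010249]), 'width': 0.09412383832404543}
```

```bash
python3 -c "
import cv2
a=cv2.imread('pics/top0.png');cv2.imwrite('pics/top1.png',cv2.resize(a[130:300,110:410],(800,453),interpolation=cv2.INTER_CUBIC))"
```

```text
(no output)
```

View pics/top1.png

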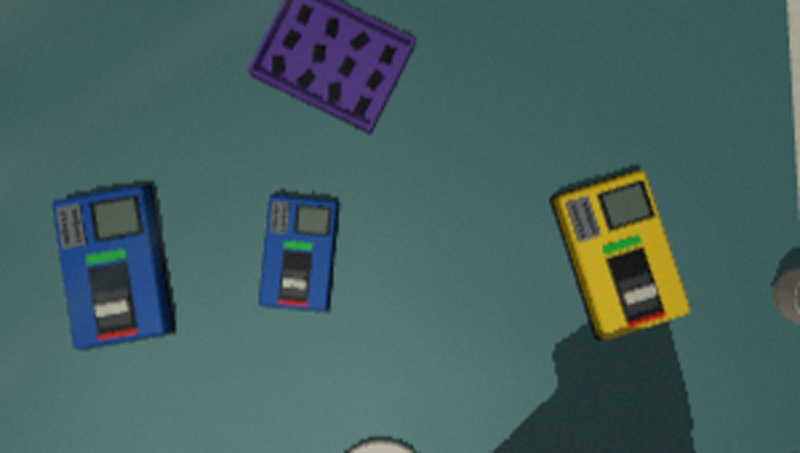

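View pics/side0.png

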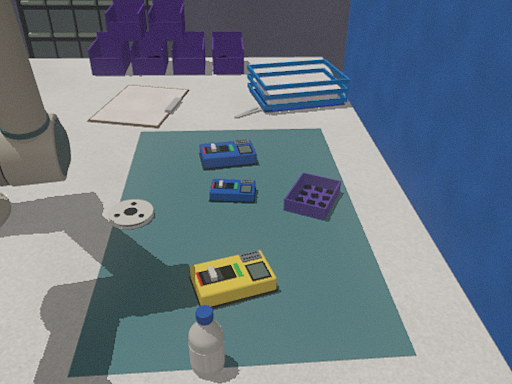

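The larger blue tester is the left one in the top view (ridge about row 245, col 152; side view row 149, col 211). The middle one is the small look-alike, and the yellow tester is on the right. The slide runs roughly along +x, turned slightly towards +y. I'll start over there now and measure from closer.

>>> apply_moves([
  [2.2,5.8,0,0,0,0,1],
  [2.2,5.8,0,0,0,0,1],
  [2.2,5.8,0,0,0,0,1],
  [2.2,5.8,0,0,0,0,1],
  [2.2,5.8,0,0,0,0,1],
  [2.2,5.8,0,0,0,0,1],
  [2.2,5.8,0,0,0,0,1],
  [2.2,5.8,0,0,0,0,1],
], squeeze=10)

```text
clock: 1.5
eef_pos: [0.3447, -0.0842, 0.1818]
orientation: [0.001, 0.989, 0.147, 0.001]
ft_force: [0.7, -0.8, -0.4]
width: 0.0174
```

>>> apply_moves([
  [2.2,5.8,0,0,0,0,1],
  [2.2,5.8,0,0,0,0,1],
  [2.2,5.8,0,0,0,0,1],
  [1.5,5.8,0,0,0,0,1],
  [0,5,0,0,0,0,1],
  [0,0,0,0,0,0,1],
])

```text
clock: 2.25
eef_pos: [0.425, 0.1992, 0.1811]
orientation: [-0.0, 0.989, 0.151, -0.0]
ft_force: [-0.4, 0.4, 0.6]
width: 0.0002
```

Run:
```python
from h import *
c=viewer.camera("wrist"); save(c,"w0.png")
for l in landmark_of("blue_ridge","wrist")[:5]:
    print(round(l["confidence"],2),np.round(l["position"],1),at(c,*l["position"],.042).round(4))
o=outline_of("blue_switch","wrist"); print([(round(x["confidence"],2),x["bbox"]) for x in o])
s=get_obs(); print(s["clock"],s["eef_pos"],s["orientation"],s["width"])
```

```text
0.96 [ 95.8 268.7] [0.5227 0.2148 0.042 ]
0.56 [125.  398.8] [0.5362 0.0682 0.042 ]
[(0.8, [253.4, 80.5, 281.9, 113.1]), (0.64, [384.5, 111.1, 408.1, 137.2])]
2.4 [0.42490752 0.19536483 0.18121186] [ 4.49476105e-04  9.89005063e-01  1.47880831e-01 -2.08881053e-04] 0.0007645859353023254
```

View pics/w0.png

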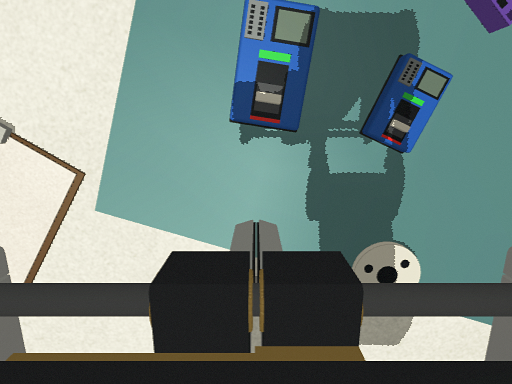

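The wrist view shows the large blue tester with its ridge at about row 97, col 268, the red mark near (119, 265) and the green mark near (56, 275). I'll get the axis from the colour blobs at box-top height.

Run:
```python
from h import *
c=viewer.camera("wrist"); h=cv2.cvtColor(np.array(c["pixels"]),cv2.COLOR_RGB2HSV)
def blob(lo,hi):
    m=cv2.inRange(h,lo,hi); m[:, :225]=0; m[:,325:]=0; m[140:]=0
    ys,xs=np.nonzero(m); p=at(c,ys.mean(),xs.mean(),.032); print(len(xs),ys.mean(),xs.mean(),p.round(4)); return p
g=blob((50,120,100),(75,255,255)); r=blob((0,150,80),(8,255,255))
d=g-r; print(d.round(4),np.arctan2(d[1],d[0]))
print(at(c,130,231,.032),at(c,0,245,.032),"left edge")
print(at(c,130,297,.032))
m=cv2.inRange(h,(0,0,130),(180,60,255)); m[:, :250]=0; m[:,290:]=0; m[:85]=0; m[115:]=0
ys,xs=np.nonzero(m); print(len(xs),at(c,ys.mean(),xs.mean(),.042), ys.min(),ys.max(),xs.min(),xs.max())
```

```text
258 54.16279069767442 269.8953488372093 [0.5649 0.2218 0.032 ]
97 117.5979381443299 260.7319587628866 [0.4987 0.2116 0.032 ]
[0.0662 0.0102 0.    ] 0.15209948603982035
[0.47570511 0.24004665 0.032     ] [0.60698005 0.26230475 0.032     ] left edge
[0.49771632 0.16798565 0.032     ]
226 [0.52113282 0.21528496 0.042     ] 90 102 251 276
```

>>> apply_moves([
  [3.5,0.8,-4,0,0,-0.137,1],
  [3.6,0.8,-4,0,0,0,1],
  [0,0,-4,0,0,0,1],
  [0,0,0,0,0,0,1],
  [0,0,0,0,0,0,1],
])

```text
clock: 3.08
eef_pos: [0.497, 0.2114, 0.0627]
orientation: [-0.0, 0.997, 0.079, 0.001]
ft_force: [0.1, 0.5, 0.4]
width: 0.0008
```

Run:
```python
from h import *
a=viewer.camera("wrist"); b=viewer.camera("side")
save(a,"w1.png"); save(b,"s1.png")
x=cv2.imread("pics/w1.png")[0:320,110:420]; y=cv2.imread("pics/s1.png")[110:210,150:300]
cv2.imwrite("pics/m1.png",np.hstack([cv2.resize(x,(387,400)),cv2.resize(y,(413,400),interpolation=cv2.INTER_CUBIC)]))
s=get_obs(); print(s["clock"],s["eef_pos"],s["orientation"],s["ft_force"])
for l in landmark_of("blue_ridge","wrist")[:3]: print(l["confidence"],l["position"],at(a,*l["position"],.042).round(4))
```

```text
3.175 [0.49754669 0.21200413 0.06348122] [-3.20124178e-04  9.96838290e-01  7.94320817e-02  1.96625443e-03] [ 0.59702874 -0.45327468  0.73096516]
0.97 [189.7, 450.1] [0.5397 0.0685 0.042 ]
0.61 [182.4, 256.0] [0.5221 0.2152 0.042 ]
```

View pics/m1.png

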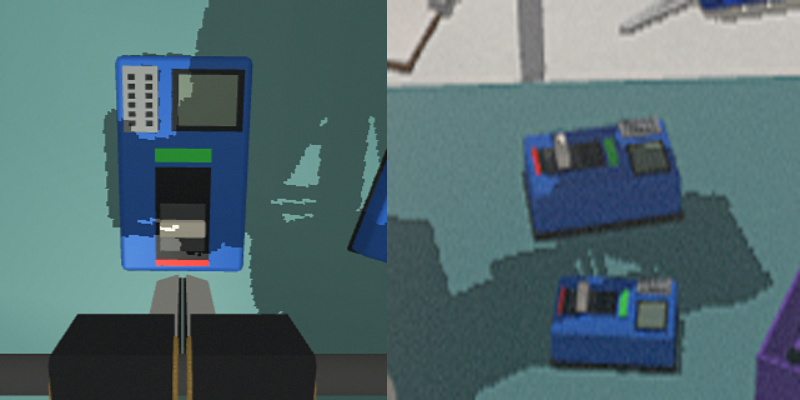

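The wrist view agrees: the tips are just behind the red end and in line with the ridge. The side crop shows no gripper though, so I'll check the whole side picture and where the TCP should project in it.

Run:
```python
from h import *
b=viewer.camera("side"); save(b,"s2.png"); s=get_obs(); print(s["clock"],s["eef_pos"])
for p in (s["eef_pos"],[.5221,.2152,.042],s["eef_pos"]+[0,0,.1]): print(cv2.projectPoints(np.array([p],float),np.array(b["rvec"]),np.array(b["tvec"]),np.array(b["K"]),None)[0].ravel())
print(-cv2.Rodrigues(np.array(b["rvec"]))[0].T@b["tvec"])
```

```text
3.275 [0.49721955 0.21226127 0.06321677]
[202.59286787 138.71516352]
[213.39320107 145.84152251]
[200.39685615  99.23301166]
[ 0.54680254 -0.83275977  0.58397145]
```

View pics/s2.png

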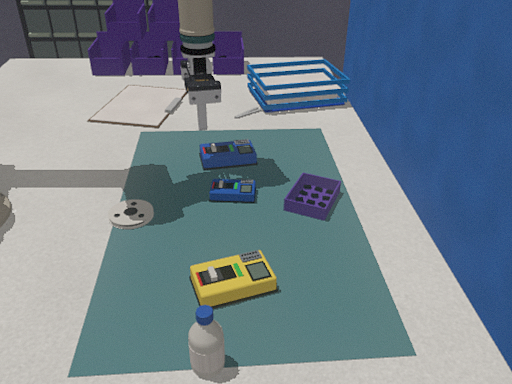

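The finger seems to end at row 130 right at the mat's edge, yet the tip should project to about row 143. I'll compare with the first side picture and check in the top view too.

Run:
```python
from h import *
t=viewer.camera("top"); save(t,"t2.png"); p=get_obs()["eef_pos"]
for q in (p-[0,0,.011],p+[0,0,.1]): print(cv2.projectPoints(np.array([q],float),np.array(t["rvec"]),np.array(t["tvec"]),np.array(t["K"]),None)[0].ravel())
a=cv2.imread("pics/s2.png"); d=cv2.absdiff(a,cv2.imread("pics/side0.png")).sum(2)
print(d[124:150:2,192:216:2])
x=cv2.resize(a[85:175,165:255],(400,400),interpolation=cv2.INTER_NEAREST)
y=cv2.resize(cv2.imread("pics/t2.png")[180:300,100:220],(400,400),interpolation=cv2.INTER_CUBIC)
cv2.imwrite("pics/m2.png",np.hstack([x,y]))
```

```text
[150.54242606 256.37883644]
[134.16443414 262.04019215]
[[  6   1   7 154 219 212 214 240  20   3   1   3]
 [  4  13   2  97 222 201 209 244  14   3   6   0]
 [  4   3  11  77 251 249 245 282   6   7   4   6]
 [  5   6   2  21 159 109 114  26   9   8   5   2]
 [  8   4   9   5   6   6   7   5  16  15   8  17]
 [ 12   9  11   8   6   1  14  21   3  13  10  15]
 [  3   4   8  15   6  11   4  11  12   2   8   4]
 [  3   2   7   9  12  21   6   3   2   9  13  10]
 [ 23   4  10   5   4   9   3  16  14   8   9   5]
 [  9   5   5   4   4   4  10   2   6  13  23  18]
 [  4   4   5   6   6   7   5   2   9 109  80  61]
 [  4   7   5  19   7  11   7   5   7  41 224 223]
 [  5  13  13  10   6  26   7  14   8  48 157 176]]
```

View pics/m2.png

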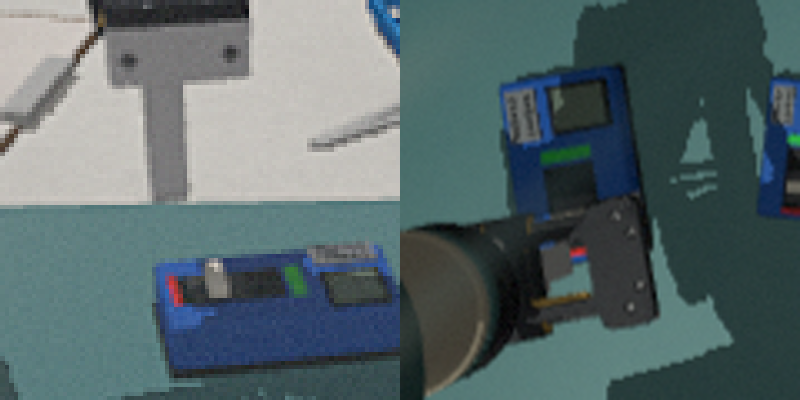

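Run:
```python
from h import *
w=viewer.camera("wrist"); b=viewer.camera("side"); p=get_obs()["eef_pos"]; print(p,get_obs()["ft_force"])
def pr(c,q): return cv2.projectPoints(np.array([q],float),np.array(c["rvec"]),np.array(c["tvec"]),np.array(c["K"]),None)[0].ravel().round(1)
for dz in (-.011,0,.01,.02,.03,.04): print(dz,"wrist",pr(w,p+[0,0,dz]),pr(w,p+[.008,0,dz]),"side",pr(b,p+[0,0,dz]))
o1,d1=ray(w,222,256); o2,d2=ray(b,130.5,203)
t=np.linalg.lstsq(np.c_[d1,-d2],o2-o1,rcond=None)[0]; print(o1+t[0]*d1,o2+t[1]*d2, "wristcam",o1)
# same for ridge
l=[x for x in landmark_of("blue_ridge","wrist") if abs(x["position"][1]-256)<40][0]["position"]; print(l)
o1,d1=ray(w,*l); o2,d2=ray(b,147,213)
t=np.linalg.lstsq(np.c_[d1,-d2],o2-o1,rcond=None)[0]; print("ridge",o1+t[0]*d1,o2+t[1]*d2)
```

```text
[0.49655398 0.21228408 0.06232734] [ 0.23737918  0.5177553  -0.36009022]
-0.011 wrist [255.7 218.6] [257.4 208.4] side [202.6 143.2]
0 wrist [255.7 223.2] [257.5 212.6] side [202.3 139.1]
0.01 wrist [255.7 227.9] [257.6 216.7] side [202.1 135.3]
0.02 wrist [255.7 233. ] [257.7 221.3] side [201.9 131.5]
0.03 wrist [255.7 238.6] [257.8 226.4] side [201.7 127.6]
0.04 wrist [255.7 244.9] [257.9 232.1] side [201.5 123.7]
[0.50400929 0.21328729 0.08252935] [0.4991783  0.21379711 0.08405685] wristcam [0.56339611 0.22309134 0.26707837]
[182.1, 256.8]
ridge [0.52168425 0.21545247 0.0385961 ] [0.52102499 0.21549807 0.03871493]
```

Both views put the visible fingertip about 20 mm above the TCP (z≈0.084), not 11 mm below it. The ridge itself triangulates correctly (z≈0.039). I'll go down in guarded steps and let the force and pictures show where the tip really is.

>>> apply_moves([
  [-0.1,0,-1.1,0,0,0,1],
  [0,0,-0.5,0,0,0,1],
  [0,0,-0.2,0,0,0,1],
  [0,0,-0.2,0,0,0,1],
  [0,0,-0.2,0,0,0,1],
  [0,0,0,0,0,0,1],
  [0,0,0,0,0,0,1],
])

```text
clock: 4.35
eef_pos: [0.4953, 0.2121, 0.0394]
orientation: [0.0, 0.997, 0.08, 0.0]
ft_force: [-0.8, 0.3, 0.0]
width: 0.0004
```

There's no force with the nominal tip below the box top, so the pictures are right and the tip really sits higher. I'll carry on down, guarded.

>>> apply_moves([
  [0,0,-1,0,0,0,1],
  [0,0,-0.7,0,0,0,1],
  [0,0,-0.3,0,0,0,1],
  [0,0,-0.2,0,0,0,1],
  [0,0,-0.1,0,0,0,1],
  [0,0,0,0,0,0,1],
])

```text
clock: 5.1
eef_pos: [0.4953, 0.2121, 0.0164]
orientation: [0.0, 0.997, 0.08, 0.0]
ft_force: [0.4, 0.1, -0.2]
width: 0.0004
```

Run:
```python
from h import *
b=viewer.camera("side"); save(b,"s3.png"); p=get_obs()["eef_pos"]; print(p,get_obs()["ft_force"])
w=viewer.camera("wrist"); save(w,"w3.png")
x=cv2.resize(cv2.imread("pics/s3.png")[105:180,175:250],(400,400),interpolation=cv2.INTER_CUBIC)
y=cv2.resize(cv2.imread("pics/w3.png")[130:250,196:316],(400,400),interpolation=cv2.INTER_CUBIC)
cv2.imwrite("pics/m3.png",np.hstack([x,y]))
```

```text
[0.49530351 0.21214202 0.01644366] [-0.17454378 -0.16613788 -0.1741184 ]
```

View pics/m3.png

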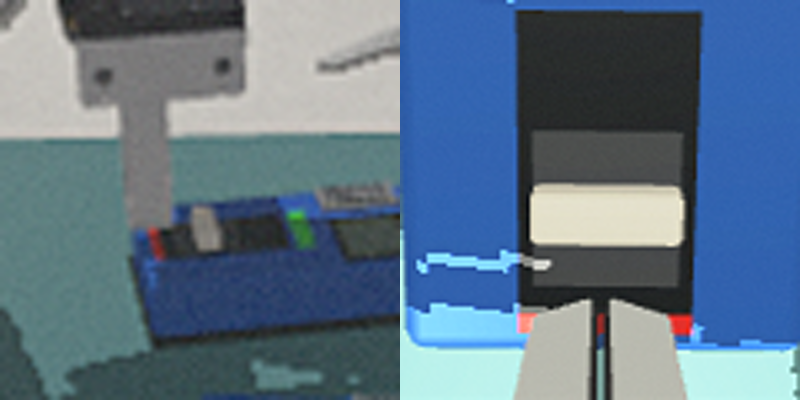

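The tip stands just over the red mark behind the ridge, centred on it. I'll lower 2 mm more and push along the slide.

>>> apply_moves([
  [0,0,-0.2,0,0,0,1],
  [0.5,0.08,0,0,0,0,1],
  [0.5,0.08,0,0,0,0,1],
  [0.4,0.06,0,0,0,0,1],
  [0.3,0.05,0,0,0,0,1],
  [0.2,0.03,0,0,0,0,1],
  [0,0,0,0,0,0,1],
])

```text
clock: 6.08
eef_pos: [0.5156, 0.2153, 0.0144]
orientation: [-0.0, 0.997, 0.08, 0.001]
ft_force: [0.6, -0.1, -0.4]
width: 0.0005
```

>>> apply_moves([
  [0.3,0.05,0,0,0,0,1],
  [0.3,0.05,0,0,0,0,1],
  [0,0,0,0,0,0,1],
])

```text
clock: 6.45
eef_pos: [0.5207, 0.2162, 0.0143]
orientation: [-0.0, 0.997, 0.08, 0.0]
ft_force: [-0.5, 0.3, -0.4]
width: 0.0006
```

Run:
```python
from h import *
b=viewer.camera("side"); save(b,"s4.png"); print(get_obs()["eef_pos"],get_obs()["ft_force"])
w=viewer.camera("wrist"); save(w,"w4.png")
for l in landmark_of("blue_ridge","wrist")[:3]: print(l["confidence"],l["position"],at(w,*l["position"],.042).round(4))
x=cv2.resize(cv2.imread("pics/s4.png")[105:180,175:250],(400,400),interpolation=cv2.INTER_CUBIC)
y=cv2.resize(cv2.imread("pics/w4.png")[130:250,196:316],(400,400),interpolation=cv2.INTER_CUBIC)
cv2.imwrite("pics/m4.png",np.hstack([x,y]))
```

```text
[0.52041519 0.21612533 0.01429957] [0.11321977 0.33592656 0.68561992]
0.67 [238.8, 490.5] [0.5424 0.0722 0.042 ]
0.55 [212.1, 259.3] [0.5366 0.2166 0.042 ]
```

View pics/m4.png

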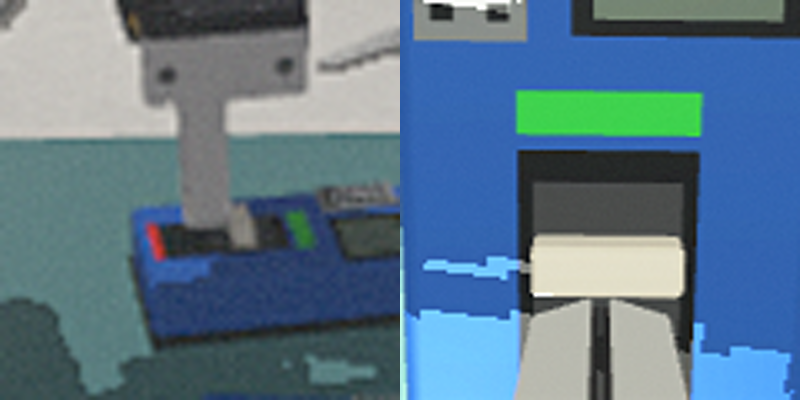

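The ridge has moved about 15 mm and looks snapped over. I'll press a little further to feel the end stop, then retreat.

>>> apply_moves([
  [0.2,0.03,0,0,0,0,1],
  [0.1,0.02,0,0,0,0,1],
  [0.1,0.02,0,0,0,0,1],
  [0,0,0,0,0,0,1],
])

```text
clock: 7.1
eef_pos: [0.5216, 0.2163, 0.0141]
orientation: [0.0, 0.997, 0.08, -0.002]
ft_force: [-6.6, -1.7, 4.2]
width: 0.0004
```

The end stop is felt (about 7 N, no more travel). Backing off and lifting away.

>>> apply_moves([
  [-1.2,-0.2,0,0,0,0,1],
  [-0.5,-0.1,1.5,0,0,0,1],
  [-1,0,5,0,0,0,1],
  [-4,0,5,0,0,0,1],
  [-4,0,4,0,0,0,1],
  [0,0,0,0,0,0,1],
  [0,0,0,0,0,0,1],
])

```text
clock: 7.98
eef_pos: [0.4189, 0.2139, 0.1685]
orientation: [-0.0, 0.997, 0.08, 0.001]
ft_force: [0.2, 0.7, -0.0]
width: 0.0006
```

Run:
```python
from h import *
for n in ("wrist","side","top"):
    c=viewer.camera(n); save(c,"f_%s.png"%n)
    for q,z in (("blue_ridge",.042),("yellow_ridge",.042),("tray_center",.015)):
        for l in landmark_of(q,n)[:3]: print(n,q,round(l["confidence"],2),np.round(l["position"],1),at(c,*l["position"],z).round(4))
s=get_obs(); print(s["clock"],s["eef_pos"],s["ft_force"])
```

```text
wrist blue_ridge 0.95 [ 99.2 411.4] [0.5374 0.0681 0.042 ]
wrist blue_ridge 0.9 [ 74.9 269.9] [0.5374 0.2182 0.042 ]
side blue_ridge 0.62 [183.7 225.1] [0.5476 0.0398 0.042 ]
side blue_ridge 0.58 [147.  219.9] [0.5378 0.2084 0.042 ]
side yellow_ridge 0.73 [268.8 213.8] [ 0.5246 -0.2267  0.042 ]
side tray_center 0.88 [192.3 315.2] [0.7433 0.0372 0.015 ]
top blue_ridge 0.61 [237.7 149.4] [0.5378 0.2175 0.042 ]
top blue_ridge 0.55 [237.2 220.3] [0.5348 0.0582 0.042 ]
top yellow_ridge 0.53 [243.7 351.1] [ 0.5126 -0.2364  0.042 ]
top tray_center 0.68 [149.4 237.1] [0.7397 0.017  0.015 ]
8.575 [0.41819306 0.21378121 0.16790332] [ 0.41396294 -0.01676189  0.11286256]
```

View pics/f_wrist.png

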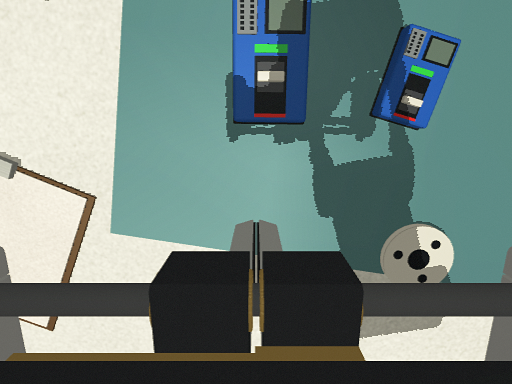

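The ridge (row 75, col 270) now sits at the green end, about 16 mm from where it started. The gripper is clear of everything.

```bash
python3 -c "
from workcell import order; print(order.job_done())"
```

```text
the job is handed in; nothing more can be done
None
```

The larger blue tester is switched on. I pushed its ridge with closed fingers past the click to the green end, felt the stop, then lifted clear and handed in at about 8.6 s.

**Blue switch:** in the wrist view the ridge went from (0.522, 0.215) to (0.537, 0.218), about 15–16 mm of the 16 mm travel. The top view gave about the same end point. A light press at the end met about 7 N with no further motion.

**Yellow tester and tray:** the arm stayed well away from both. Their measured positions changed by a few mm at most, except the tray centre in the side view (about 8 mm). That is within the scatter of the networks.

**What disagreed:** the visible fingertips sat about 21 mm above the reported TCP, not 11 mm ahead of it as stated. The wrist and side views agreed on this, and meeting no force on the way down confirmed it. I went by the images and lowered the tool about 33 mm further than planned. I did not find out why the tip is higher.

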